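Dim the plate reader's lamp and hold its sprung pointer at the length mark

ROBOT

A 6-joint arm with a two-finger parallel gripper is mounted at the origin on the work surface. World frame = base frame: x ahead of the robot, y to its left, z up, the work surface at z = 0. Lengths are in m, angles in rad, forces in N, time in s.
With the tool pointing down it reaches from about 0.35 to 0.975 m from the base axis. Payload 4.9 kg.
Tool frame: the origin (TCP) lies between the finger pads; the fingertips stand 17 mm ahead of it and the grasp point (between the pads) lies 2 mm behind it; z points along the fingers, y is the direction in which the jaws open and shut (so a half turn about z gives the same grasp; the last joint's range is limited). The gripper opens to 85 mm and grips with 20 to 120 N. Pads are 22 mm wide; open, the fingers measure 114 mm over their backs; the gripper's body (76 mm by 85 mm) begins 54 mm behind the grasp point. The pads swing forward as they close: fully open they stand 13 mm farther back than shut.
Start: joints at [-1.386, 0.053, 1.613, -0, 1.476, -0.119], TCP at [0.187, -0.596, 0.248] pointing down, gripper open.
Joint ranges: [-3.01, 3.01], [-1.01, 2.22], [0.06, 2.58], [-1.02, 4.17], [0.09, 2.62], [-3.14, 3.14]. Speed limits (rad/s): [2.57, 2.57, 3.14, 3.14, 3.14, 3.14].

INTERFACE

Orientations are given as a unit quaternion [w, x, y, z].
In Python, from plant import state, grab_frame, camera_model, job_done, find_in, silhouettes, landmark_of gives the robot as it stands.
- The arm moves only by the shell command python3 -m crank 'ROWS'. ROWS is JSON, a list of rows, each an object with "angular": the turn, a rotation vector about the tool's x, y, z each as a share of 5 degrees, from -1 to 1, a list of three; "delta_pos": the shift along the tool's x, y, z each as a share of 3 cm, from -1 to 1, a list of three; "gripper": the opening, from 0 (shut) to 1 (fully open). In form: [{"angular": [ax, ay, az], "delta_pos": [tx, ty, tz], "gripper": gripper}, ...]. A call has 1 to 12 rows; each row shifts and turns the commanded pose from where the row before left it, along the tool's axes as they then stand; what a row does not reach is not made up. A row lasts 1/8 s, in which the tool goes at most 62.5 mm and 10.7 degrees, less where a joint would pass 70% of its speed; a pose out of reach is approached as far as the arm can. A call with a number of a shift or a turn outside -1 to 1 is refused whole. A call with a gripper value outside its range is refused whole. The fingers move at their own pace and stop on an object; the grip force is fixed at half the most. Time passes only in rows, so rows that do not move let the fingers close. It gives the time, the measured TCP pose, the force and the opening at its end, in the units of the state.
- state(): the state, without advancing time (a new reading comes with each control period).
- grab_frame(name): name is "scene" or "side" or "wrist"; returns the picture (400x640x3 uint8, red, green, blue); there is no depth.
- camera_model(name): a dict with "camera_matrix" (3x3 intrinsics, pixels), "rvec" (rotation vector, rad) and "tvec" (3), from world to camera coordinates, as OpenCV has them; the wrist camera has in their place "mount" (4x4, takes a point from camera to tool coordinates, whose origin is the TCP and whose axes are the flange's). Camera axes: x right, y down, z forward; pixel columns grow to the right and rows downward; lengths in m; the calibration is good to about 2 mm. A picture is of the moment at which its call begins: read the wrist's pose just before it. camera_model takes no time and is no camera call.
- job_done(): hands the job in, once; it reports no verdict.
Trained networks look in the newest picture that a camera, given by its name, has taken for a name from the list of things; names that differ only in an ending like _2 or _b are one class to them, and where a whole thing is asked for, a point or a joint stands for the part that bears it (a point fixed in the world has none). Each returns a list of dicts, best first, with "conf" (0 to 1); they miss things now and then, are a little off and sometimes report something else, mostly with a low value. They report only what shows in the picture. A call takes as long as a camera call. They do not tell look-alikes from the thing itself.
- find_in(camera, target): "bbox" ([left, top, right, bottom] in pixels, round what is visible of it).
- silhouettes(camera, target): "mask" (400x640 bool, what is visible of it) and "bbox" ([left, top, right, bottom] in pixels, round what is visible of it).
- landmark_of(camera, target): "pixel" ([column, row] in pixels: a listed point, or the origin of a listed thing).
The state is a dict: "time": time; "joint_pos": joint angles; "joint_vel": joint speeds; "joint_efforts": joint torques, N m; "tool_pos": TCP position; "tool_rot": TCP orientation; "contact_force": force on the tool from outside, world axes, zero at the start; "ft_torque": the same for the moment, N m; "gripper_width": opening from 0.0 (shut) to 1.0 (fully open).
Only numpy, scipy, OpenCV 4.12 (cv2) and the standard library are available. Lean on these libraries where they do the work, as an engineer would, in place of code of your own. Each camera call takes 0.05 s, during which the arm holds its last target.

TASK

First set the dimmer lever to half light, straight up. Then pull the sprung pointer rod of the plate reading stand out of its tube by its upright grip until the pointer stands level with the rider (the length mark) on the rule, and finish while still holding it there, because it springs back when let go. Do not disturb the other things on the bench.

Things in the scene. Friction and masses are not known exactly. Their poses are not given: they have to be found in the camera images.
- dimmer: lamp dimmer: fixed grey box 110 (x) x 90 (y) x 46 mm high with a lever on top; origin at the centre of its underside, x axis points from its front (black panel) to its back, z up
- lever (a joint): angle of the dimmer lever about the dimmer's y axis, rad: 0 straight up (half light), negative leaning towards the dimmer's front (-x), range -0.9 to 0.9. Starts leaning to the front by 0.4 to 0.85; stiff (needs about 1.5 N at the knob) and stays where it is left
- lever_knob (a point): centre of the lever's knob: a black barrel 22 mm dia, 30 mm long along the dimmer's y axis (flat ends, good to pinch), on a 10 mm dia steel stem, 80 mm from the hinge. Stem turns with the lever
- lever_hinge (a point): centre of the lever's hinge, on top of the dimmer box, 46 mm above the bench, hinge axis along the dimmer's y; does not move
- reader: plate reading stand, fixed: white base 380 (x) x 180 (y) x 10 mm; origin at the centre of its underside. A level aluminium tube (34 mm dia at most, axis 60 mm above the bench, top at 77 mm, along x at y = +30 mm) runs from x = 0 (mouth) to x = +180 mm; the rod comes out of the mouth towards -x. A culture dish (86 mm dia, top 29 mm above the bench) lies on the base at x = -115, y = -40 mm; a rule (12 mm wide, top at 40 mm) runs along x at y = +70 mm
- rod (a joint): how far the pointer rod is pulled out, m: 0 drawn in by its spring, 0.135 at most; grows along the reader's -x. Inner spring: 3.3 N at 0, plus 60 N/m (about 10 N at 0.11), so it springs back when let go
- rod_grip (a point): on the upright grip at the outer end of the rod: a grey square post 16 x 16 mm (sides along the reader's x and y) from 49 to 115 mm above the bench; this point lies on its axis, 95 mm above the bench. With the rod in, it is 45 mm in front of the tube's mouth. The rod itself is 12 mm dia, axis at 60 mm. Thin pointer wires leave the post sideways, in line with its axis: one towards the rule, one over the dish, both below 63 mm
- rider: the length mark: small black clip on the rule, 14 (x) x 24 (y) mm, with a 5 mm thin fin on top across the rule, top 59 mm above the bench; origin on the rule's top at its centre, axes parallel to the reader's. Set anew each time, 55 to 115 mm further out than the drawn-in grip; fixed. The rod is at the mark when the axis of its grip has the rider's x (in the reader's x direction); the grip stays 40 mm beside the rider
- bottle: loose amber screw-cap bottle, 54 dia, 90 high, near the dimmer; origin under its centre; to be left alone
- dish_stack: loose stack of three culture dishes, 90 dia, 45 high, behind the dimmer; origin under its centre; to be left alone
- vial: loose small capped vial, 28 dia, 50 high, near the dimmer; origin under its centre; to be left alone
- marker: loose white marker pen, 120 long, 15 thick, lying beside the stand; origin under its centre; to be left alone
- dropper: loose white dropper bottle, 26 dia, 55 high, standing on the rear of the stand's base; origin under its centre; to be left alone
- beaker: loose glass beaker, 60 dia, 70 high, in front of the dimmer; origin under its centre; to be left alone
Things that resemble listed ones, but are neither listed nor needed, are in the scene too. Leave any brown or red look-alike of the dimmer alone.

How it is judged:
On the way, in this order (a step that is already met when the one before it is completed fails the run):
1. the lever stands straight up while the rod is still in (value of joint lever between -0.13 and 0.13 rad and value of joint rod below 0.02 m), for 0.3 s.
2. the rod is pulled out to the mark and held (x of rod_grip in the frame of rider between -0.005 and 0.005 m and contact force between the fingers and rod above 2 N), for 0.3 s.
At the end, for the whole second after the job is handed in: the lever is within 0.13 rad of straight up; the rod's grip is within 5 mm of the rider along the rod, at rest, and the fingers hold it (more than 2 N) (all of step 2 and value of joint lever between -0.13 and 0.13 rad and velocity of joint rod between -0.01 and 0.01 m/s); the arm keeps its last pose, push and grip.
It fails at once if a bystander was pushed more than 30 mm or knocked over (distance of any of bottle, dish_stack, vial, marker, dropper, beaker from where it was at the start of the episode above 0.03 m or angle between any of bottle, vial, dropper, beaker's own z axis and vertical above 0.5 rad).
It also fails if it takes over 48 s, if anything falls off the work surface, if the arm or the gripper's body presses on something with over 40 N, if the wrist force passes 120 N, or if a joint passes its speed limit or range.

## Working session

There is one attempt and no reset: what is moved stays moved. The work goes in short steps, Python scripts to look and compute and a shell command to move; the robot and the scene stay as the last step left them, time stands still between calls to the robot, and variables do not carry over. Pictures are saved under pics/ and viewed, and the job is handed in when it is done.

```bash
ls; mkdir -p pics
cat > h.py <<'E'
import numpy as np, cv2
from plant import *
def snap(n,f):
    im=grab_frame(n); cv2.imwrite('pics/'+f,cv2.cvtColor(im,cv2.COLOR_RGB2BGR)); return im
def cam(n):
    m=camera_model(n)
    K=np.array(m['camera_matrix'])
    if 'rvec' in m:
        R,_=cv2.Rodrigues(np.array(m['rvec'],float)); t=np.array(m['tvec'],float).ravel()
        return K,R,t
    s=state(); w,x,y,z=s['tool_rot']
    from scipy.spatial.transform import Rotation as Ro
    T=np.eye(4);T[:3,:3]=Ro.from_quat([x,y,z,w]).as_matrix();T[:3,3]=s['tool_pos']
    C=np.linalg.inv(T@np.array(m['mount'])); return K,C[:3,:3],C[:3,3]
def onz(c,px,z):
    K,R,t=c
    d=R.T@np.linalg.inv(K)@np.array([px[0],px[1],1.]); o=-R.T@t
    return o+d*(z-o[2])/d[2]
def ray(c,px):
    K,R,t=c
    d=R.T@np.linalg.inv(K)@np.array([px[0],px[1],1.]); return -R.T@t,d/np.linalg.norm(d)
def proj(c,P):
    K,R,t=c
    p=K@(R@np.array(P,float)+t); return p[:2]/p[2]
def tri(c1,p1,c2,p2):
    o1,d1=ray(c1,p1);o2,d2=ray(c2,p2)
    A=np.stack([d1,-d2],1); s=np.linalg.lstsq(A,o2-o1,rcond=None)[0]
    a=o1+d1*s[0];b=o2+d2*s[1]; return (a+b)/2,np.linalg.norm(a-b)
E
python3 - <<'E'
from h import *
print(state())
for n in ['scene','side','wrist']:
    snap(n,n+'0.png')
    for t in ['dimmer','lever_knob','lever_hinge','reader','rod_grip','rider']:
        print(n,t,[(np.round(d['pixel'],1).tolist(),round(d['conf'],2)) for d in landmark_of(n,t)][:4])
E
```

```text
pics
{'time': 0.0, 'joint_pos': array([-1.38598245e+00,  5.33337170e-02,  1.61431175e+00, -1.90214478e-05,
        1.47598801e+00, -1.18990507e-01]), 'joint_vel': array([ 0.00119761,  0.00186949,  0.0006108 ,  0.00091673, -0.00042673,
        0.00099077]), 'joint_efforts': array([-8.02656723e-05, -3.93676364e+01, -3.70176995e+01, -1.60626013e-05,
        6.99044263e-03, -1.18044727e-05]), 'tool_pos': array([ 0.1868618 , -0.59579054,  0.24706672]), 'tool_rot': array([-1.01955064e-03,  9.88484377e-01,  1.51319515e-01, -4.30394686e-05]), 'contact_force': array([ 0.97108472, -0.04965281, -0.36289106]), 'ft_torque': array([-0.00057542,  0.05658654,  0.06961862]), 'gripper_width': 0.9992472258796071}
scene dimmer [([334.3, 157.5], 0.89), ([354.7, 202.7], 0.81), ([312.6, 182.9], 0.63)]
scene lever_knob [([347.3, 166.2], 0.56), ([331.8, 126.5], 0.55), ([311.2, 146.7], 0.47), ([357.8, 202.6], 0.35)]
scene lever_hinge [([333.0, 145.3], 0.8), ([351.7, 185.4], 0.74), ([318.2, 172.6], 0.67)]
scene reader [([266.9, 261.0], 0.58)]
scene rod_grip [([262.6, 223.4], 0.54)]
scene rider [([254.9, 223.9], 0.45)]
side dimmer [([269.5, 205.9], 0.9), ([327.5, 199.5], 0.73)]
side lever_knob [([244.6, 142.0], 0.59), ([313.8, 160.2], 0.45), ([270.4, 166.0], 0.4)]
side lever_hinge [([330.8, 190.0], 0.75), ([266.6, 192.1], 0.73), ([249.2, 161.7], 0.64), ([399.6, 296.6], 0.64)]
side reader [([340.6, 283.9], 0.67)]
side rod_grip [([320.7, 244.2], 0.79)]
side rider [([340.1, 288.0], 0.52)]
wrist dimmer []
wrist lever_knob []
wrist lever_hinge []
wrist reader []
wrist rod_grip []
wrist rider []
```

View pics/scene0.png

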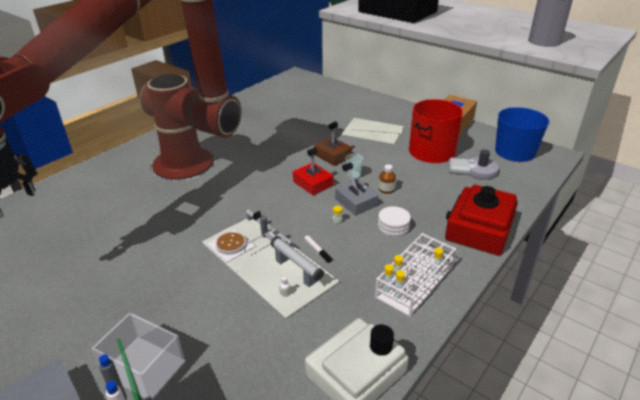

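View pics/side0.png

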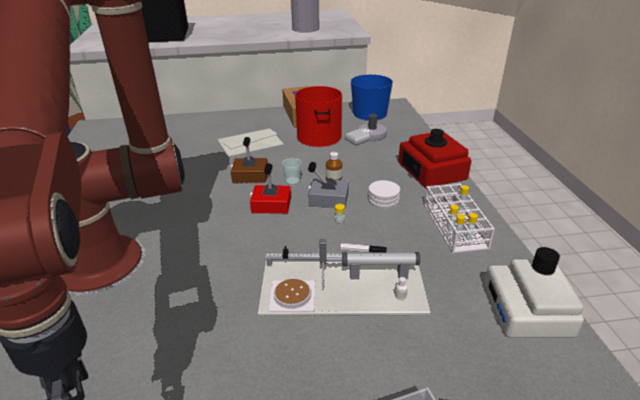

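Run:
```python
import cv2
a=cv2.imread('pics/scene0.png')[100:290,190:410]; cv2.imwrite('pics/sc_z.png',cv2.resize(a,None,fx=3.1,fy=3.1,interpolation=2))
a=cv2.imread('pics/side0.png')[120:320,190:450]; cv2.imwrite('pics/si_z.png',cv2.resize(a,None,fx=3,fy=3,interpolation=2))
```

```text
(no output)
```

View pics/sc_z.png

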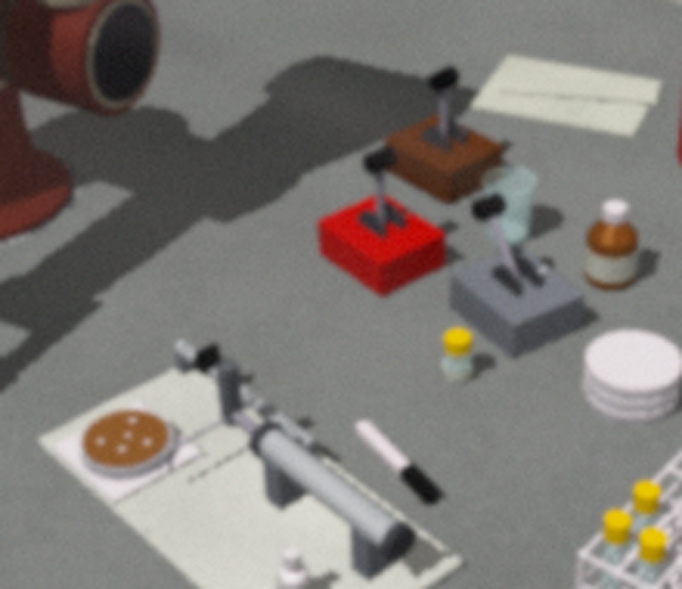

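View pics/si_z.png

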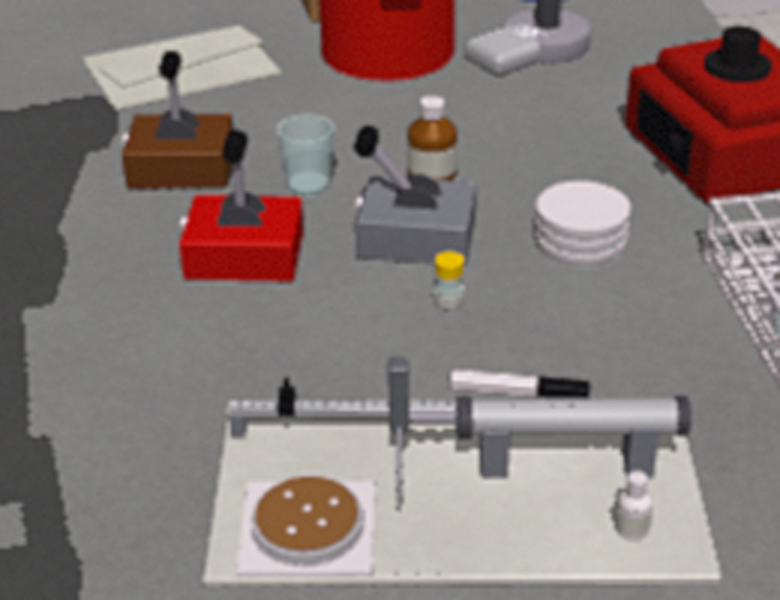

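Scene view: the grey dimmer sits at about (356,195) with its knob near (348,167), and the grip is near (264,226). Side view: knob about (313,167), grip top (323,241), rider about (286,253). The red and brown dimmers are look-alikes. The first position estimates follow.

Run:
```python
from h import *
a=cam('scene');b=cam('side')
print('cams',-a[1].T@a[2],-b[1].T@b[2])
print('knob',tri(a,(348,167),b,(313,167)))
print('grip top',tri(a,(190+230/3.1,100+362/3.1),b,(190+398/3,120+362/3)))
print('rider top',tri(a,(190+207/3.1,100+348/3.1),b,(190+286.5/3,120+381/3)))
# base corners from both views z=.010
sc=[(40,437),(183,365),(462,560)]
for p in sc: print('sc corner',onz(a,(190+p[0]/3.1,100+p[1]/3.1),.01))
for p in [(206,580),(718,576),(228,424)]: print('si corner',onz(b,(190+p[0]/3,120+p[1]/3),.01))
# tube ends, axis center
print('mouth',tri(a,(190+262/3.1,100+440/3.1),b,(190+464/3,120+417/3)),'end',tri(a,(190+399/3.1,100+543/3.1),b,(190+684/3,120+415/3)))
# dimmer box top corners z=.046 
for p in [(451,286),(517,323),(585,290)]: print('dim top sc',onz(a,(190+p[0]/3.1,100+p[1]/3.1),.046))
for p in [(357,225),(470,231),(474,180)]: print('dim top si',onz(b,(190+p[0]/3,120+p[1]/3),.046))
for t in ['bottle','dish_stack','vial','marker','dropper','beaker','dimmer','reader','rider','lever_hinge']:
  for n,c in (('scene',a),('side',b)):
    snap(n,'tmp.png'); z=.04 if t=='rider' else .046 if 'hinge' in t else 0
    print(t,n,[(np.round(onz(c,d['pixel'],z)[:2],3).tolist(),round(d['conf'],2)) for d in landmark_of(n,t)][:3])
```

```text
cams [ 1.35507575 -0.8816513   0.94565327] [ 0.44015595 -0.98318445  0.78130714]
knob (array([0.58545809, 0.1969431 , 0.10999488]), np.float64(0.002458600910277662))
grip top (array([ 0.56059924, -0.1499278 ,  0.11396423]), np.float64(0.0033919839706428962))
rider top (array([ 0.47790735, -0.0999691 ,  0.06311681]), np.float64(0.0013706591038668769))
sc corner [ 0.40028387 -0.24602121  0.01      ]
sc corner [ 0.42672393 -0.08794349  0.01      ]
sc corner [ 0.79981816 -0.12971899  0.01      ]
si corner [ 0.40287541 -0.25199128  0.01      ]
si corner [ 0.77118593 -0.30696642  0.01      ]
si corner [ 0.42770218 -0.08175035  0.01      ]
mouth (array([ 0.60984295, -0.16584761,  0.064016  ]), np.float64(0.0003829232737596728)) end (array([ 0.77950109, -0.1873414 ,  0.0609619 ]), np.float64(0.0006653797209048428))
dim top sc [0.58171354 0.13924181 0.046     ]
dim top sc [0.66987101 0.12921207 0.046     ]
dim top sc [0.69084566 0.21611646 0.046     ]
dim top si [0.56600672 0.14678866 0.046     ]
dim top si [0.67091757 0.11842529 0.046     ]
dim top si [0.69303321 0.20995839 0.046     ]
bottl
[... 442 characters left out ...]
ide [([0.729, -0.234], 0.52)]
beaker scene [([0.53, 0.296], 0.7), ([0.658, 0.321], 0.62)]
beaker side [([0.529, 0.325], 0.8)]
dimmer scene [([0.385, 0.381], 0.81), ([0.453, 0.183], 0.75), ([0.482, -0.084], 0.16)]
dimmer side [([0.456, 0.157], 0.88), ([0.632, 0.189], 0.84), ([0.395, 0.353], 0.64)]
reader scene [([0.582, -0.187], 0.66)]
reader side [([0.599, -0.191], 0.66), ([0.682, -0.069], 0.42)]
rider scene [([0.661, 0.039], 0.73), ([0.477, -0.101], 0.5)]
rider side [([0.618, 0.117], 0.41), ([0.464, -0.099], 0.38)]
lever_hinge scene [([0.615, 0.188], 0.81), ([0.461, 0.177], 0.72), ([0.393, 0.366], 0.61)]
lever_hinge side [([0.396, 0.379], 0.87), ([0.64, 0.181], 0.57), ([0.451, 0.18], 0.55)]
```

```bash
python3 -m crank '[{"angular":[0,0,0],"delta_pos":[0.97,-0.88,-0.1],"gripper":0.8},{"angular":[0,0,0],"delta_pos":[0.97,-0.88,-0.1],"gripper":0.8},{"angular":[0,0,0],"delta_pos":[0.97,-0.88,-0.1],"gripper":0.8},{"angular":[0,0,0],"delta_pos":[0.97,-0.88,-0.1],"gripper":0.8},{"angular":[0,0,0],"delta_pos":[0.97,-0.88,-0.1],"gripper":0.8},{"angular":[0,0,0],"delta_pos":[0.97,-0.88,-0.1],"gripper":0.8},{"angular":[0,0,0],"delta_pos":[0.97,-0.88,-0.1],"gripper":0.8},{"angular":[0,0,0],"delta_pos":[0.97,-0.88,-0.1],"gripper":0.8},{"angular":[0,0,0],"delta_pos":[0.97,-0.88,-0.1],"gripper":0.8},{"angular":[0,0,0],"delta_pos":[0.97,-0.88,-0.1],"gripper":0.8},{"angular":[0,0,0],"delta_pos":[0.97,-0.88,-0.1],"gripper":0.8},{"angular":[0,0,0],"delta_pos":[0.97,-0.88,-0.1],"gripper":0.8}]'; python3 -c "
from h import *
print(camera_model('wrist'));snap('wrist','w1.png');print(state()['time'])"
```

```text
time: 4.55
tool_pos: [0.4259, -0.1884, 0.2846]
tool_rot: [0.0, 0.988, 0.151, 0.0]
contact_force: [-0.4, 0.3, 0.0]
gripper_width: 0.796
{'camera_matrix': array([[316.59583219,   0.        , 318.65961095],
       [  0.        , 316.59583219, 208.06671958],
       [  0.        ,   0.        ,   1.        ]]), 'mount': array([[-9.29497475e-04, -9.54813814e-01, -2.97203159e-01,
         7.53363216e-02],
       [ 9.99999307e-01, -1.10203407e-03,  4.12985264e-04,
        -3.57806910e-04],
       [-7.21852042e-04, -2.97202569e-01,  9.54814177e-01,
        -1.25462758e-01],
       [ 0.00000000e+00,  0.00000000e+00,  0.00000000e+00,
         1.00000000e+00]])}
4.6
```

View pics/w1.png

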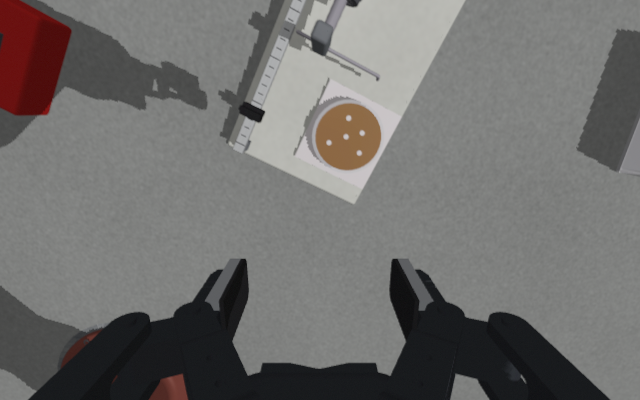

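The wrist view shows the rule, with the rider at about (252,112), the grip top at (320,38) and the dish at (347,135). I'll zoom in to measure these.

Run:
```python
from h import *
a=cv2.imread('pics/w1.png')[0:210,200:470]; cv2.imwrite('pics/w1z.png',cv2.resize(a,None,fx=2.8,fy=2.8,interpolation=2))
c=cam('wrist')
for p,z in [((252,112),.05),((320,38),.115),((232,148),.01),((355,203),.01),((465,0),.01)]: print(p,onz(c,p,z))
print(landmark_of('wrist','rider'),landmark_of('wrist','rod_grip'),landmark_of('wrist','reader'))
```

```text
(252, 112) [ 0.47561491 -0.09334885  0.05      ]
(320, 38) [ 0.55478935 -0.14579823  0.115     ]
(232, 148) [ 0.42355348 -0.07227191  0.01      ]
(355, 203) [ 0.40242324 -0.24299348  0.01      ]
(465, 0) [ 0.65861361 -0.28078157  0.01      ]
[{'pixel': [253.9, 114.6], 'conf': 0.82}] [] [{'pixel': [360.7, 31.2], 'conf': 0.89}]
```

View pics/w1z.png

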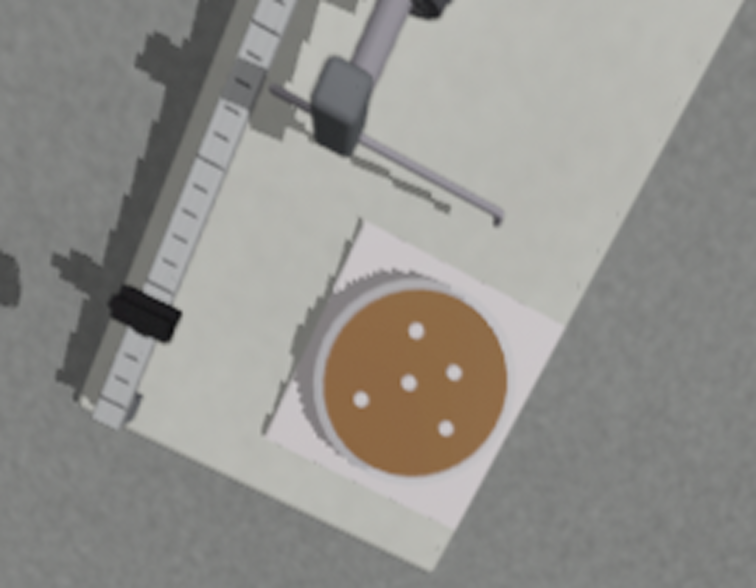

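```bash
python3 -m crank '[{"angular":[0,0,0.9],"delta_pos":[0.9,-0.9,-0.1],"gripper":0.8},{"angular":[0,0,0.9],"delta_pos":[0.85,-1,-0.1],"gripper":0.8},{"angular":[0,0,0.9],"delta_pos":[0.75,-1,-0.1],"gripper":0.8},{"angular":[0,0,0.9],"delta_pos":[0.7,-1,-0.1],"gripper":0.8},{"angular":[0,0,0.9],"delta_pos":[0.6,-1,0],"gripper":0.8},{"angular":[0,0,0.9],"delta_pos":[0.5,-1,0],"gripper":0.8},{"angular":[0,0,0.9],"delta_pos":[0.4,-1,0],"gripper":0.8},{"angular":[0,0,0],"delta_pos":[0,-1,0],"gripper":0.8},{"angular":[0,0,0],"delta_pos":[0,-0.5,0],"gripper":0.8}]'; python3 -c "
from h import *
snap('wrist','w2.png');print(state()['time'],state()['tool_pos'],state()['tool_rot'])"
```

```text
time: 5.88
tool_pos: [0.562, 0.0729, 0.296]
tool_rot: [0.0, 0.992, -0.123, -0.0]
contact_force: [-0.4, -0.7, 0.4]
gripper_width: 0.799
5.925 [0.56208369 0.07406686 0.29598606] [-3.58366301e-04  9.92474821e-01 -1.22448168e-01 -2.19180689e-04]
```

View pics/w2.png

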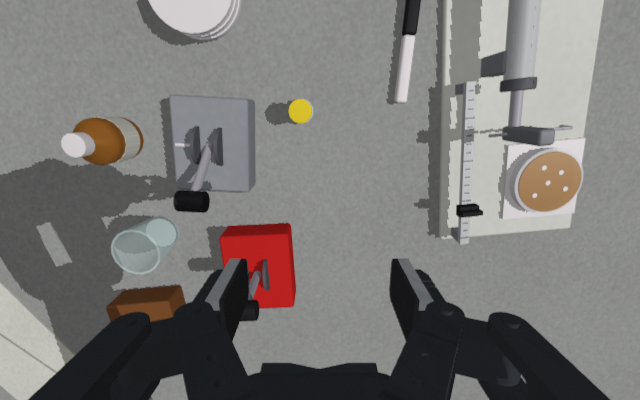

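The wrist overview shows the grey box with top corners near (170,96), (255,98) and (249,191), and its knob at (191,201). The rider is at (469,211) and the grip at (528,136).

Run:
```python
from h import *
im=cv2.imread('pics/w2.png')
a=im[80:220,140:320]; cv2.imwrite('pics/w2a.png',cv2.resize(a,None,fx=4,fy=4,interpolation=2))
a=im[60:250,420:610]; cv2.imwrite('pics/w2b.png',cv2.resize(a,None,fx=3,fy=3,interpolation=2))
```

```text
(no output)
```

View pics/w2a.png

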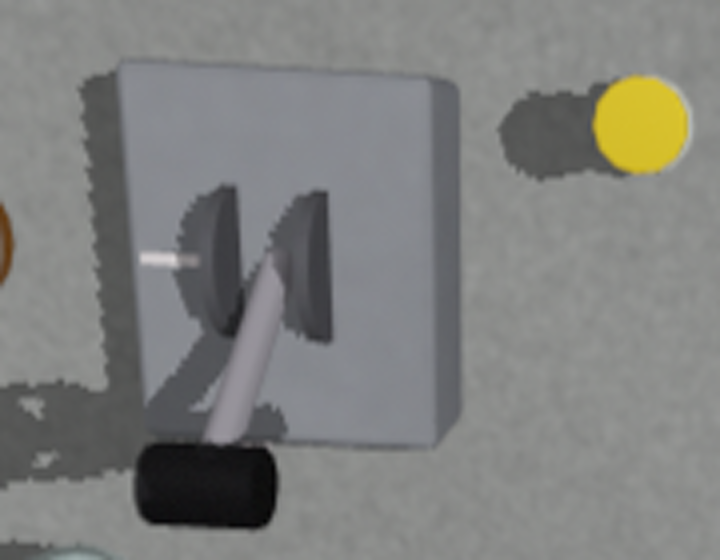

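View pics/w2b.png

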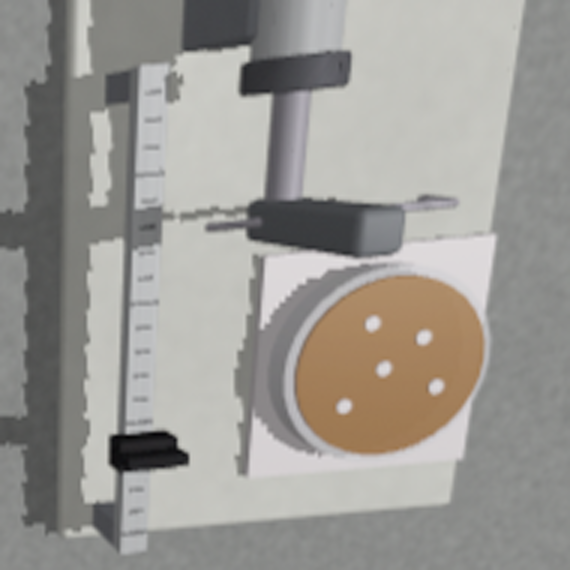

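```bash
cat > fit.py <<'E'
from h import *
from scipy.optimize import least_squares
from scipy.spatial.transform import Rotation as Ro
def wc(pos,q):
    m=camera_model('wrist');T=np.eye(4);T[:3,:3]=Ro.from_quat([q[1],q[2],q[3],q[0]]).as_matrix();T[:3,3]=pos
    C=np.linalg.inv(T@np.array(m['mount']));return np.array(m['camera_matrix']),C[:3,:3],C[:3,3]
W1=wc([.4259,-.1884,.2846],[0,.9885,.1513,0]); W2=wc([.56208,.0741,.29599],[-.00036,.99247,-.12245,-.00022])
S=cam('scene');D=cam('side')
def w(p,P):
    x,y,a=p[:3];c,s=np.cos(a),np.sin(a); return [x+c*P[0]-s*P[1],y+s*P[0]+c*P[1],P[2]]
obs=[(W2,(.055,.045,.046),(140+120/4,80+62/4)),(W2,(.055,-.045,.046),(140+430/4,80+78/4)),(W2,(-.055,-.045,.046),(140+434/4,80+446/4)),
 (D,(-.055,-.045,.046),(190+357/3,120+225/3)),(D,(.055,-.045,.046),(190+470/3,120+231/3)),(S,(.055,-.045,.046),(190+517/3.1,100+323/3.1)),(S,(.055,.045,.046),(190+585/3.1,100+290/3.1))]
f=lambda p:np.concatenate([(proj(c,w(p,P))-np.array(q))*(1 if c is W2 else 1.) for c,P,q in obs])
r=least_squares(f,[.63,.18,-.24],loss='soft_l1'); print('dimmer',r.x,np.round(r.fun,1))
k=(140+206/4,80+485/4)
g=lambda v:np.concatenate([proj(W2,w(r.x,[.08*np.sin(v[0]),v[1],.046+.08*np.cos(v[0])]))-np.array(k)])
v=least_squares(g,[-.6,0]).x; print('lever',v,'knob',w(r.x,[.08*np.sin(v[0]),v[1],.046+.08*np.cos(v[0])]),'up',w(r.x,[0,0,.126]))
print('hinge px',(proj(W2,w(r.x,[0,0,.046]))-[140,80])*4)
o2=[(W2,(-.19,-.09,.01),(570,227.7)),(W2,(-.19,.09,.01),(440.7,237.7)),(W1,(-.19,-.09,.01),(354.6,203.9)),(W1,(-.19,.09,.01),(228.6,142.9)),(W2,(-.115,-.04,.027),(549.5,181.3)),(W1,(-.115,-.04,.027),(347,135.5)),
 (D,(-.19,-.09,.01),(190+206/3,120+580/3)),(D,(.19,-.09,.01),(190+718/3,120+576/3)),(S,(-.19,-.09,.01),(190+40/3.1,100+437/3.1)),(S,(.19,.09,.01),(190+462/3.1,100+560/3.1))]
f=lambda p:np.concatenate([(proj(c,w(p,P))-np.array(q)) for c,P,q in o2]+[proj(W2,w(p,[p[3],.03,.115]))-[549,136.3],proj(W1,w(p,[p[3],.03,.115]))-[322.5,29.3]])
r2=least_squares(f,[.6,-.18,-.14,-.045],loss='soft_l1'); print('reader',r2.x,np.round(r2.fun,1))
p=r2.x
print('grip',w(p,[p[3],.03,.095]))
for C,px in ((W1,(252,112)),(W2,(469,211))):
    for z in (.045,.059):
        P=onz(C,px,z); d=P[:2]-p[:2]; c,s=np.cos(p[2]),np.sin(p[2]); print('rider local',z,[c*d[0]+s*d[1],-s*d[0]+c*d[1]])
E
python3 fit.py
```

```text
dimmer [ 0.62628963  0.18827945 -0.28531065] [-2.8 -0.9  0.4 -1.5  1.9  1.5 -2.4 -2.4 -2.3 -2.  -0.9 -0.5  0.2  0.1]
lever [-0.66182177  0.0021938 ] knob [np.float64(0.579730195634548), np.float64(0.2042221532809469), np.float64(0.10910991714255237)] up [np.float64(0.6262896329706787), np.float64(0.18827944625781115), 0.126]
hinge px [282.69782767 264.22877499]
reader [ 0.59977496 -0.1868787  -0.15827192 -0.04599132] [ 1.1 -0.2 -0.1  0.4 -0.8  0.3 -2.4 -0.4  0.5 -0.8  1.1  0.4 -2.4 -1.8
  0.7 -0.5 -0.5 -0.4  1.  -0.1  0.1 -0.8 -0.3  0.5]
grip [np.float64(0.5590868372563736), np.float64(-0.1500048836421848), 0.095]
rider local 0.045 [np.float64(-0.13894711969702406), np.float64(0.06918557438618701)]
rider local 0.059 [np.float64(-0.13761207281247756), np.float64(0.06671075225480434)]
rider local 0.045 [np.float64(-0.14047483876605885), np.float64(0.06877160758867193)]
rider local 0.059 [np.float64(-0.13537489854971557), np.float64(0.07533208002101442)]
```

```bash
python3 -m crank '[{"angular":[0,0,0.3],"delta_pos":[-0.12,-0.87,0.6],"gripper":0.8},{"angular":[0,0,0],"delta_pos":[-0.12,-0.87,0.6],"gripper":0.8},{"angular":[0,0,0],"delta_pos":[-0.12,-0.87,0.6],"gripper":0.8},{"angular":[0,0,0],"delta_pos":[-0.12,-0.87,0.6],"gripper":0.8},{"angular":[0,0,0],"delta_pos":[-0.12,-0.87,0.6],"gripper":0.8},{"angular":[0,0,0],"delta_pos":[0,0,0],"gripper":0.8}]'; python3 -c "
from h import *
s=state();c=cam('wrist');snap('wrist','w3.png');print(s['time'],s['tool_pos'],s['tool_rot'])
print(proj(c,[.5797,.204,.109]),proj(c,[.6263,.1883,.046]))"
```

```text
time: 6.68
tool_pos: [0.5778, 0.2033, 0.2042]
tool_rot: [0.001, 0.991, -0.135, -0.002]
contact_force: [-0.2, 0.0, 0.2]
gripper_width: 0.8
6.675 [0.5778475 0.2032804 0.2041712] [ 9.36847499e-04  9.90809946e-01 -1.35246627e-01 -1.76701183e-03]
[316.63385817 214.25459217] [319.69869594 138.32862601]
```

View pics/w3.png

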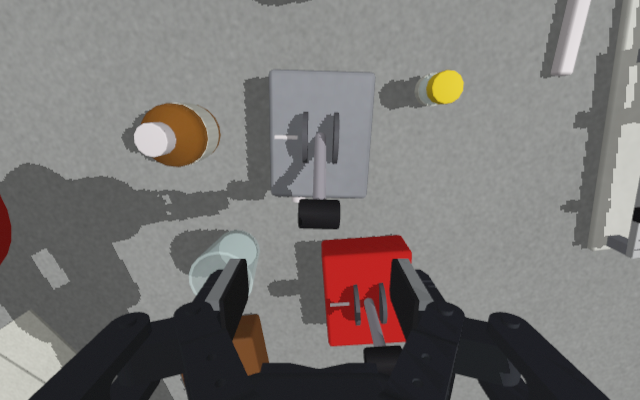

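```bash
python3 -m crank '[{"angular":[0,0,0],"delta_pos":[0.07,0.05,0.8],"gripper":0.8},{"angular":[0,0,0],"delta_pos":[0,0,0.8],"gripper":0.8},{"angular":[0,0,0],"delta_pos":[0,0,0.8],"gripper":0.8},{"angular":[0,0,0],"delta_pos":[0,0,0.8],"gripper":0.8},{"angular":[0,0,0],"delta_pos":[0,0,0],"gripper":0.8}]'; python3 -c "
from h import *
s=state();c=cam('wrist');snap('wrist','w4.png');print(s['time'],s['tool_pos'],s['tool_rot'],s['contact_force'])
print(proj(c,[.5797,.204,.109]),proj(c,[.6263,.1883,.046]))"
```

```text
time: 7.35
tool_pos: [0.5796, 0.1999, 0.1091]
tool_rot: [0.001, 0.991, -0.136, -0.001]
contact_force: [0.0, -0.7, -0.3]
gripper_width: 0.801
7.35 [0.57955161 0.19988699 0.10913523] [ 8.09163161e-04  9.90646730e-01 -1.36441900e-01 -1.41786754e-03] [ 0.04934343 -0.66005713 -0.33129219]
[309.75893486 286.89567683] [315.78762721 157.159112  ]
```

View pics/w4.png

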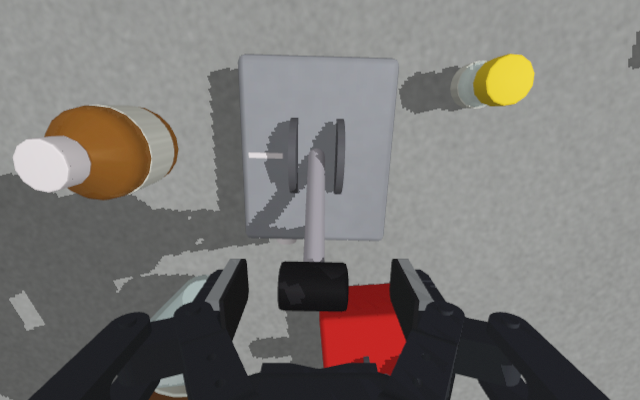

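The knob at (313,286) sits between the pads, and the hinge matches its predicted position. Closing now.

```bash
python3 -m crank '[{"angular":[0,0,0],"delta_pos":[0,-0.08,0],"gripper":0.2},{"angular":[0,0,0],"delta_pos":[0,0,0],"gripper":0},{"angular":[0,0,0],"delta_pos":[0,0,0],"gripper":0},{"angular":[0,0,0],"delta_pos":[0,0,0],"gripper":0},{"angular":[0,0,0],"delta_pos":[0,0,0],"gripper":0}]'
```

```text
time: 8.02
tool_pos: [0.5809, 0.2025, 0.1122]
tool_rot: [0.002, 0.991, -0.136, -0.0]
contact_force: [-7.1, -6.7, 8.6]
gripper_width: 0.344
```

```bash
python3 -m crank '[{"angular":[0,0,0],"delta_pos":[0.25,0,-0.15],"gripper":0},{"angular":[0,0,0],"delta_pos":[0.25,0,-0.15],"gripper":0},{"angular":[0,0,0],"delta_pos":[0.28,0,-0.1],"gripper":0},{"angular":[0,0,0],"delta_pos":[0.28,0,-0.1],"gripper":0},{"angular":[0,0,0],"delta_pos":[0.29,0,-0.03],"gripper":0},{"angular":[0,0,0],"delta_pos":[0.29,0,-0.03],"gripper":0},{"angular":[0,0,0],"delta_pos":[0,0,0],"gripper":0},{"angular":[0,0,0],"delta_pos":[0,0,0],"gripper":0}]'; python3 -c "
from h import *
s=state();c=cam('wrist');snap('wrist','w5.png');snap('side','s5.png');print(s['time'],s['tool_pos'],s['contact_force'])
print(proj(c,[.6263,.1883,.126]),proj(c,[.6263,.1883,.046]))"
```

```text
time: 9.02
tool_pos: [0.6261, 0.1887, 0.126]
tool_rot: [0.003, 0.991, -0.136, -0.003]
contact_force: [-5.3, -7.1, 0.6]
gripper_width: 0.337
9.025 [0.62614477 0.18871098 0.12602925] [-5.2659739  -7.08453712  0.57239397]
[319.43383845 284.59194076] [318.34225044 222.78679924]
```

View pics/w5.png

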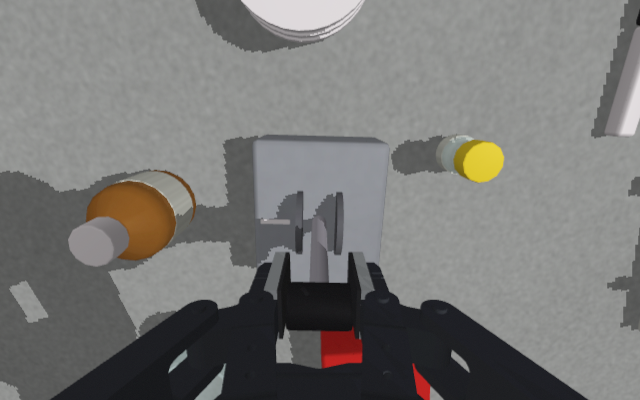

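Run:
```python
from fit import *
s=state();c=cam('wrist')
for px in [(320,305),(319,303)]:
  g=lambda v:proj(c,w(r.x,[.08*np.sin(v[0]),v[1],.046+.08*np.cos(v[0])]))-np.array(px)
  print(least_squares(g,[-.3,0]).x)
print([proj(c,w(r.x,[.08*np.sin(a),0,.046+.08*np.cos(a)])) for a in (-.3,-.2,-.1,0)])
a=cv2.imread('pics/s5.png')[100:260,230:410]; cv2.imwrite('pics/s5z.png',cv2.resize(a,None,fx=4,fy=4,interpolation=2))
a=cv2.imread('pics/w5.png')[180:380,220:420]; cv2.imwrite('pics/w5z.png',cv2.resize(a,None,fx=3,fy=3,interpolation=2))
```

```text
dimmer [ 0.62629221  0.18826718 -0.28531297] [-2.8 -0.9  0.4 -1.5  1.9  1.5 -2.4 -2.4 -2.3 -2.  -0.9 -0.5  0.2  0.1]
lever [-0.66181393  0.0021911 ] knob [np.float64(0.5797325231796848), np.float64(0.20420726293999328), np.float64(0.1091103023243182)] up [np.float64(0.6262922095221807), np.float64(0.18826717964317533), 0.126]
hinge px [282.69261613 264.23039038]
reader [ 0.59978136 -0.18688762 -0.15827441 -0.04599193] [ 1.1 -0.2 -0.1  0.4 -0.8  0.3 -2.4 -0.4  0.5 -0.8  1.1  0.4 -2.4 -1.8
  0.7 -0.5 -0.5 -0.4  1.  -0.1  0.1 -0.8 -0.3  0.5]
grip [np.float64(0.5590927249124203), np.float64(-0.15001360859727453), 0.095]
rider local 0.045 [np.float64(-0.13894456071029132), np.float64(0.06918388376185103)]
rider local 0.059 [np.float64(-0.13760960973316955), np.float64(0.06670883527520058)]
rider local 0.045 [np.float64(-0.14047722684941338), np.float64(0.06877041616471508)]
rider local 0.059 [np.float64(-0.1353775083274037), np.float64(0.07533067367053038)]
[-0.14071897 -0.00039316]
[-1.25900501e-01  8.41172802e-05]
[array([318.78436004, 323.74259926]), array([319.01214934, 312.55722421]), array([319.24232291, 299.42000165]), array([319.46920193, 284.52015101])]
```

View pics/s5z.png

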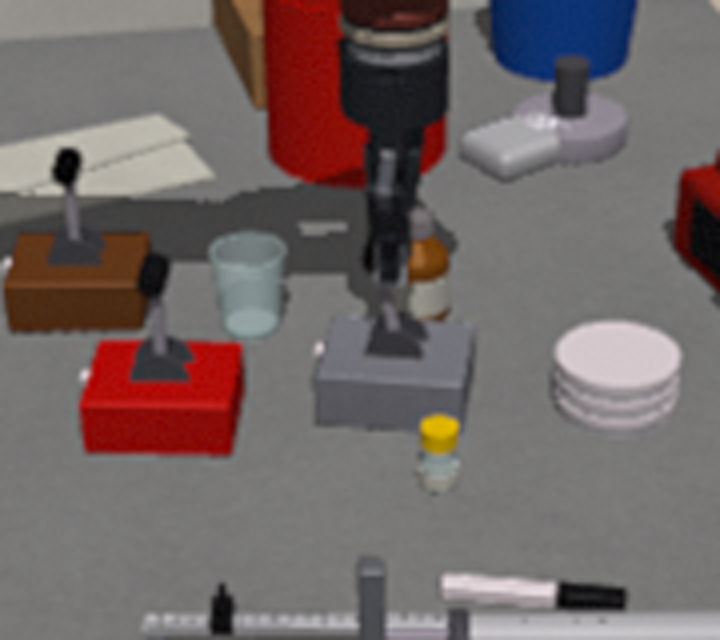

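View pics/w5z.png

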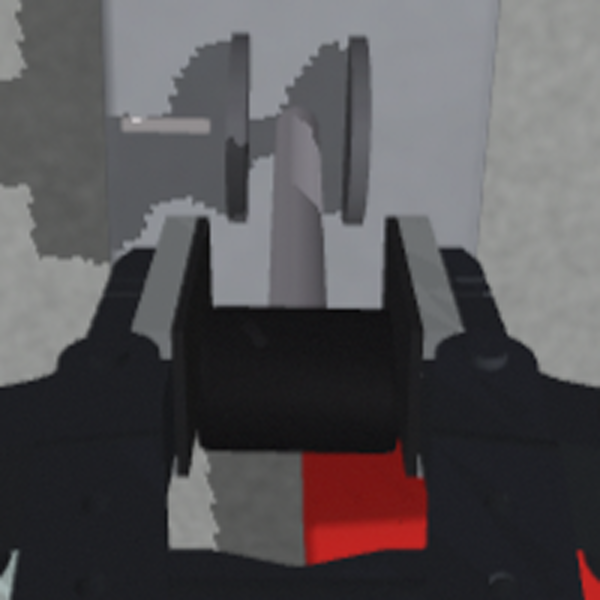

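```bash
python3 -m crank '[{"angular":[0,0,0],"delta_pos":[0.2,0,0],"gripper":0},{"angular":[0,0,0],"delta_pos":[0.17,0,0],"gripper":0},{"angular":[0,0,0],"delta_pos":[0,0,0],"gripper":0},{"angular":[0,0,0],"delta_pos":[0,0,0],"gripper":0}]'
python3 - <<'E'
from fit import *
s=state();c=cam('wrist');snap('wrist','w6.png');snap('side','s6.png');snap('scene','c6.png')
print(s['time'],s['tool_pos'],s['contact_force'])
print('wrist',[np.round((proj(c,w(r.x,[.08*np.sin(a),0,.046+.08*np.cos(a)]))-[220,180])*3) for a in (-.2,-.1,0)])
print('side hinge',np.round((proj(D,w(r.x,[0,0,.046]))-[230,100])*4),[np.round((proj(D,w(r.x,[.08*np.sin(a),0,.046+.08*np.cos(a)]))-[230,100])*4) for a in (-.2,-.1,0)])
a=cv2.imread('pics/s6.png')[130:230,280:380]; a=cv2.resize(a,None,fx=5,fy=5,interpolation=2)
b=cv2.imread('pics/w6.png')[180:380,220:420]; b=cv2.resize(b,None,fx=3,fy=3,interpolation=2)
cv2.imwrite('pics/s6z.png',a);cv2.imwrite('pics/w6z.png',b)
E
```

```text
time: 9.62
tool_pos: [0.6365, 0.1856, 0.1258]
tool_rot: [0.003, 0.991, -0.135, -0.004]
contact_force: [-7.2, -8.3, 0.7]
gripper_width: 0.333
dimmer [ 0.62629204  0.18826812 -0.28531338] [-2.8 -0.9  0.4 -1.5  1.9  1.5 -2.4 -2.4 -2.3 -2.  -0.9 -0.5  0.2  0.1]
lever [-0.66181114  0.00219114] knob [np.float64(0.5797325442066624), np.float64(0.20420821399115982), np.float64(0.10911043953129847)] up [np.float64(0.6262920417137827), np.float64(0.18826811589854733), 0.126]
hinge px [282.69295092 264.23043503]
reader [ 0.59978079 -0.18688668 -0.15827548 -0.045992  ] [ 1.1 -0.2 -0.1  0.4 -0.8  0.3 -2.4 -0.4  0.5 -0.8  1.1  0.4 -2.4 -1.8
  0.7 -0.5 -0.5 -0.4  1.  -0.1  0.1 -0.8 -0.3  0.5]
grip [np.float64(0.5590921334337207), np.float64(-0.15001261228229076), 0.095]
rider local 0.045 [np.float64(-0.13894473282564476), np.float64(0.0691835680596628)]
rider local 0.059 [np.float64(-0.13760975954356386), np.float64(0.06670852644363295)]
rider local 0.045 [np.float64(-0.14047699816888132), np.float64(0.0687706838588022)]
rider local 0.059 [np.float64(-0.1353772598781999), np.float64(0.07533094081867957)]
9.625 [0.63652658 0.18561275 0.12576667] [-7.1982207  -8.34862794  0.65922253]
wrist [array([296., 457.]), array([297., 420.]), array([297., 377.])]
side hinge [389. 343.] [array([367., 249.]), array([378., 248.]), array([389., 248.])]
```

View pics/w6z.png

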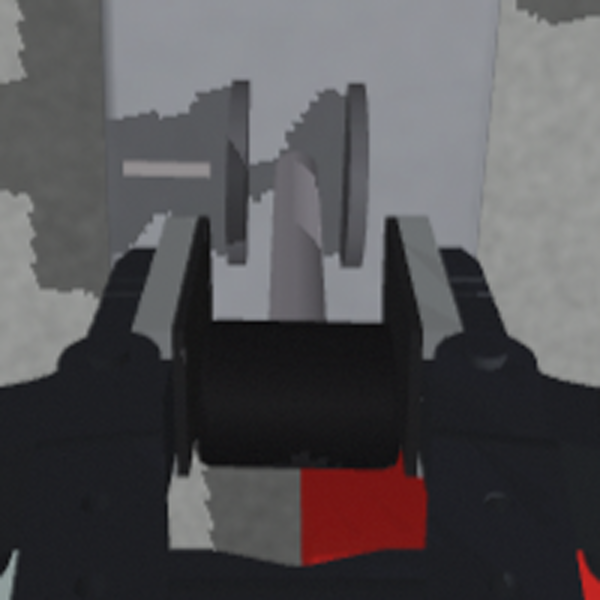

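View pics/s6z.png

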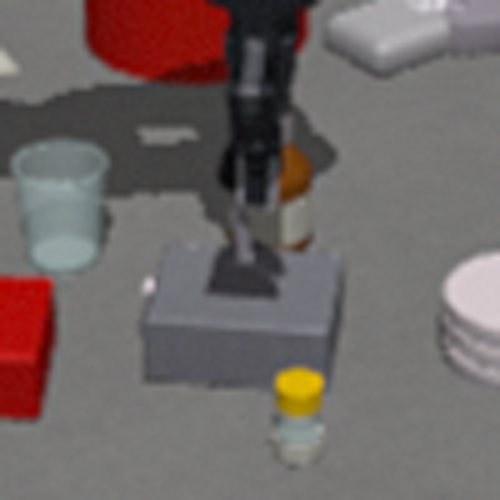

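```bash
python3 -m crank '[{"angular":[0,0,0],"delta_pos":[0.16,0,0],"gripper":0},{"angular":[0,0,0],"delta_pos":[0,0,0],"gripper":0},{"angular":[0,0,0],"delta_pos":[0,0,0],"gripper":0.3},{"angular":[0,0,0],"delta_pos":[0,0,0],"gripper":0.6},{"angular":[0,0,0],"delta_pos":[0,0,0],"gripper":0.8},{"angular":[0,0,0],"delta_pos":[0,0,0],"gripper":0.8}]'; python3 - <<'E' | tail -4
from fit import *
s=state();c=cam('wrist');snap('wrist','w7.png');snap('side','s7.png')
print(s['time'],s['tool_pos'],s['contact_force'])
print('wrist',[np.round((proj(c,w(r.x,[.08*np.sin(a),0,.046+.08*np.cos(a)]))-[220,180])*3) for a in (-.2,-.1,0)],np.round((proj(c,w(r.x,[0,0,.046]))-[220,180])*3))
a=cv2.imread('pics/s7.png')[130:230,280:380]; a=cv2.resize(a,None,fx=5,fy=5,interpolation=2)
b=cv2.imread('pics/w7.png')[180:380,220:420]; b=cv2.resize(b,None,fx=3,fy=3,interpolation=2)
cv2.imwrite('pics/s7z.png',a);cv2.imwrite('pics/w7z.png',b)
E
```

```text
time: 10.52
tool_pos: [0.6443, 0.1868, 0.128]
tool_rot: [-0.0, 0.991, -0.136, 0.001]
contact_force: [-1.6, -0.2, -0.3]
gripper_width: 0.801
rider local 0.045 [np.float64(-0.14047812610106314), np.float64(0.06876879819360411)]
rider local 0.059 [np.float64(-0.13537845814411217), np.float64(0.07532915479616452)]
10.525 [0.64432477 0.18684543 0.12798199] [-1.57965041 -0.23926014 -0.29324201]
wrist [array([316., 485.]), array([317., 450.]), array([318., 409.])] [311. 199.]
```

View pics/w7z.png

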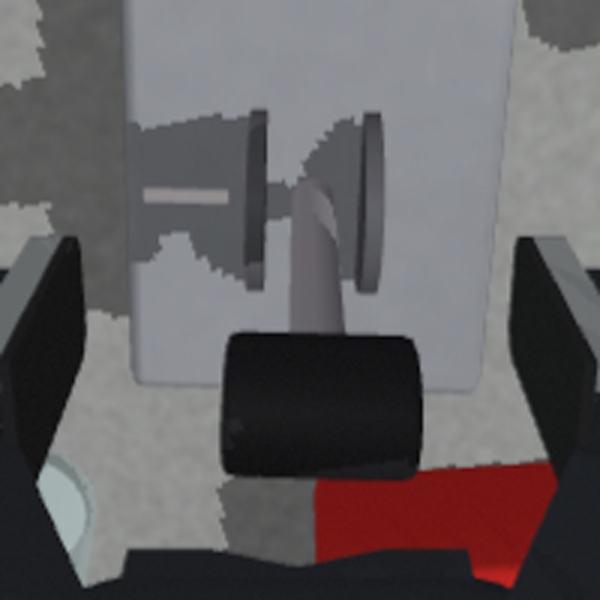

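View pics/s7z.png

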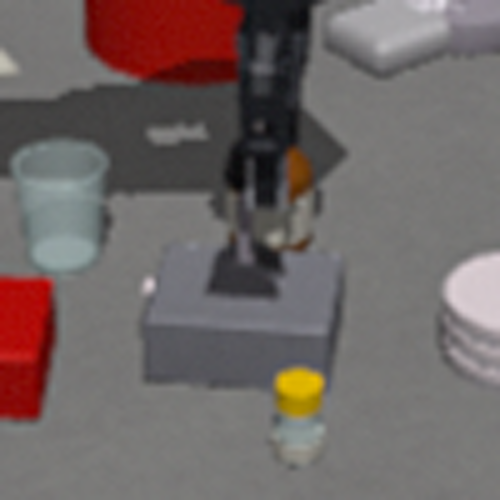

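```bash
python3 -m crank '[{"angular":[0,0,0],"delta_pos":[0,0,-0.9],"gripper":0.8},{"angular":[0,0,0],"delta_pos":[0,0,-0.9],"gripper":0.8},{"angular":[0,0,0],"delta_pos":[0,0,-0.9],"gripper":0.8},{"angular":[0,0,0],"delta_pos":[0,0,-0.9],"gripper":0.8},{"angular":[0,0,0],"delta_pos":[-0.7,0.5,-0.9],"gripper":0.8},{"angular":[0,0,0],"delta_pos":[-0.7,0.7,0],"gripper":0.8}]'; python3 - <<'E' | tail -5
from fit import *
s=state();c=cam('wrist');snap('wrist','w8.png');snap('side','s8.png')
print(s['time'],s['tool_pos'],s['tool_rot'])
for C in (c,D): print([np.round((proj(C,w(r.x,[.08*np.sin(a),0,.046+.08*np.cos(a)])))) for a in (-.2,-.1,0,.1)],np.round((proj(C,w(r.x,[0,0,.046])))))
a=cv2.imread('pics/s8.png')[130:230,280:380]; a=cv2.resize(a,None,fx=5,fy=5,interpolation=2)
cv2.imwrite('pics/s8z.png',a)
E
```

```text
time: 11.38
tool_pos: [0.5947, 0.1635, 0.266]
tool_rot: [-0.001, 0.991, -0.135, 0.003]
contact_force: [-0.9, 0.2, 0.2]
gripper_width: 0.799
rider local 0.045 [np.float64(-0.14047868757120588), np.float64(0.06876801422776188)]
rider local 0.059 [np.float64(-0.13537901284746856), np.float64(0.07532843066795089)]
11.375 [0.59466111 0.16345574 0.26596049] [-9.09405327e-04  9.90802982e-01 -1.35275591e-01  3.02297057e-03]
[array([281., 192.]), array([281., 183.]), array([281., 174.]), array([281., 165.])] [289. 160.]
[array([322., 162.]), array([324., 162.]), array([327., 162.]), array([330., 162.])] [327. 186.]
```

View pics/w8.png

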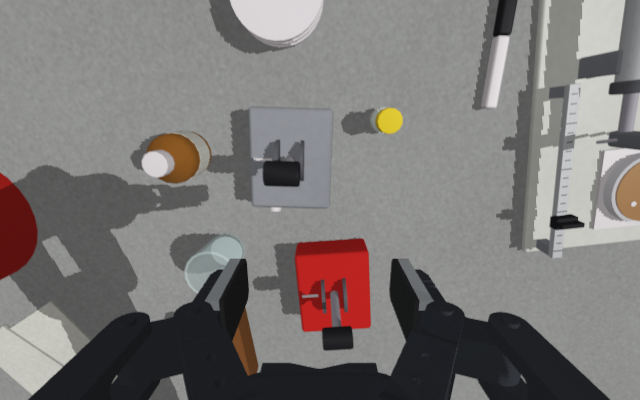

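View pics/s8z.png

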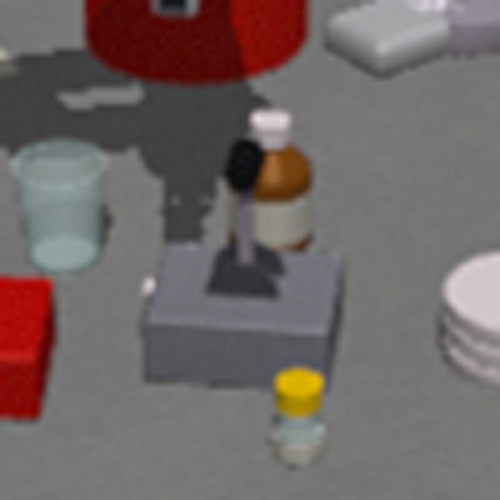

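The wrist view now shows the knob at (281,173), and a straight-up lever predicts (281,174). The side view agrees, so the lever is set. Next I'll work out the rows to reach the stand.

Run:
```python
import numpy as np
from plant import state
print(state()['joint_pos'])
for i in range(20):
    th=np.radians(-15.5+4.82*(i+.5)); d=np.array([-.0018,-.0157])/.03
    print(i,round(d@[np.cos(th),np.sin(th)],2),round(d@[np.sin(th),-np.cos(th)],2))
```

```text
[ 1.46864551e-01  1.88050099e-02  1.62277287e+00 -1.36332042e-04
  1.49878971e+00  1.99020599e+00]
0 0.06 0.52
1 0.02 0.53
2 -0.03 0.53
3 -0.07 0.52
4 -0.12 0.51
5 -0.16 0.5
6 -0.2 0.49
7 -0.24 0.47
8 -0.28 0.45
9 -0.32 0.42
10 -0.35 0.39
11 -0.38 0.36
12 -0.41 0.33
13 -0.44 0.29
14 -0.46 0.26
15 -0.48 0.22
16 -0.5 0.18
17 -0.51 0.13
18 -0.52 0.09
19 -0.52 0.05
```

```bash
python3 -m crank '[{"angular":[0,0,-0.96],"delta_pos":[0.06,0.52,0],"gripper":0.6},{"angular":[0,0,-0.96],"delta_pos":[0.02,0.53,0],"gripper":0.6},{"angular":[0,0,-0.96],"delta_pos":[-0.03,0.53,0],"gripper":0.6},{"angular":[0,0,-0.96],"delta_pos":[-0.07,0.52,0],"gripper":0.6},{"angular":[0,0,-0.96],"delta_pos":[-0.12,0.51,0],"gripper":0.6},{"angular":[0,0,-0.96],"delta_pos":[-0.16,0.5,0],"gripper":0.6},{"angular":[0,0,-0.96],"delta_pos":[-0.2,0.49,0],"gripper":0.6},{"angular":[0,0,-0.96],"delta_pos":[-0.24,0.47,0],"gripper":0.6},{"angular":[0,0,-0.96],"delta_pos":[-0.28,0.45,0],"gripper":0.6},{"angular":[0,0,-0.96],"delta_pos":[-0.32,0.42,0],"gripper":0.6}]'
python3 -m crank '[{"angular":[0,0,-0.96],"delta_pos":[-0.35,0.39,0],"gripper":0.6},{"angular":[0,0,-0.96],"delta_pos":[-0.38,0.36,0],"gripper":0.6},{"angular":[0,0,-0.96],"delta_pos":[-0.41,0.33,0],"gripper":0.6},{"angular":[0,0,-0.96],"delta_pos":[-0.44,0.29,0],"gripper":0.6},{"angular":[0,0,-0.96],"delta_pos":[-0.46,0.26,0],"gripper":0.6},{"angular":[0,0,-0.96],"delta_pos":[-0.48,0.22,0],"gripper":0.6},{"angular":[0,0,-0.96],"delta_pos":[-0.5,0.18,0],"gripper":0.6},{"angular":[0,0,-0.96],"delta_pos":[-0.51,0.13,0],"gripper":0.6},{"angular":[0,0,-0.96],"delta_pos":[-0.52,0.09,0],"gripper":0.6},{"angular":[0,0,-0.96],"delta_pos":[-0.52,0.05,0],"gripper":0.6},{"angular":[0,0,0],"delta_pos":[0,0,0],"gripper":0.6}]'; python3 - <<'E' | tail -5
from fit import *
s=state();c=cam('wrist');snap('wrist','w9.png')
print(s['time'],s['tool_pos'],s['tool_rot'],s['joint_pos'][5])
p=r2.x
for q in ([p[3],.03,.115],[p[3],.03,.095],[-.138,.07,.059],[0,.03,.077]): print(np.round(proj(c,w(p,q))))
E
```

```text
time: 12.72
tool_pos: [0.5689, 0.0066, 0.2618]
tool_rot: [-0.0, 0.96, 0.28, 0.0]
contact_force: [0.7, -0.2, -0.2]
gripper_width: 0.598
time: 14.1
tool_pos: [0.5433, -0.1495, 0.2618]
tool_rot: [-0.0, 0.765, 0.645, 0.0]
contact_force: [0.4, 0.7, -0.4]
gripper_width: 0.598
14.1 [ 0.54333317 -0.14954947  0.2618207 ] [-1.58582273e-04  7.64517070e-01  6.44603462e-01  3.76826888e-05] -0.23097126846877095
[337. 195.]
[336. 190.]
[244. 144.]
[381. 185.]
```

View pics/w9.png

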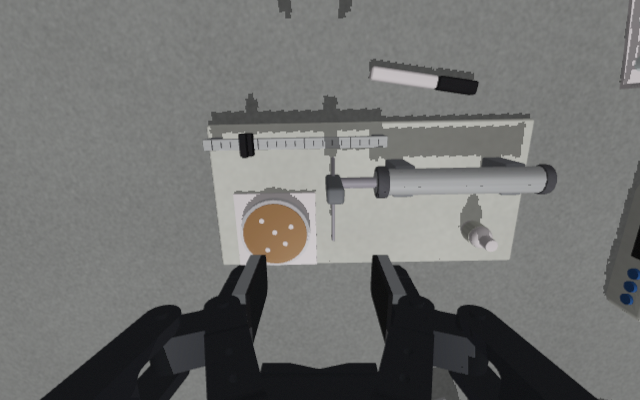

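The wrist view is aligned with the stand. The post is at (336,190) against a predicted (336,190–195), and the rider is at (246,145). I'll zoom in to refine both.

```bash
python3 - <<'E' | tail -12
from fit import *
im=cv2.imread('pics/w9.png'); a=im[115:245,195:395]; cv2.imwrite('pics/w9z.png',cv2.resize(a,None,fx=4,fy=4,interpolation=2))
c=cam('wrist');p=r2.x
def z(q): return np.round((proj(c,w(p,q))-[195,115])*4)
for x in (-.145,-.138,-.131): print(x,'rule top',z([x,.07,.04]),'clip front/back',z([x,.082,.045]),z([x,.058,.045]),'fin',z([x,.07,.059]))
for x in (-.054,-.046,-.038): print(x,z([x,.022,.115]),z([x,.038,.115]))
print('base corners',z([-.19,.09,.01]),z([-.19,-.09,.01]),'rule end?',z([0,.064,.04]))
E
```

```text
grip [np.float64(0.5593941745786174), np.float64(-0.14930010487036255), 0.095]
rider local 0.045 [np.float64(-0.1391493012834629), np.float64(0.0693130782866793)]
rider local 0.059 [np.float64(-0.13779809685585306), np.float64(0.06683724815029132)]
rider local 0.045 [np.float64(-0.14021712136406853), np.float64(0.06877743174639107)]
rider local 0.059 [np.float64(-0.13510646215781416), np.float64(0.07533062220579585)]
-0.145 rule top [187. 113.] clip front/back [179.  68.] [187. 160.] fin [170. 120.]
-0.138 rule top [213. 112.] clip front/back [206.  68.] [213. 159.] fin [198. 120.]
-0.131 rule top [239. 112.] clip front/back [232.  68.] [239. 159.] fin [225. 119.]
-0.054 [533. 359.] [533. 289.]
-0.046 [569. 358.] [569. 289.]
-0.038 [604. 358.] [605. 288.]
base corners [50. 33.] [113. 597.] rule end? [724. 129.]
```

View pics/w9z.png

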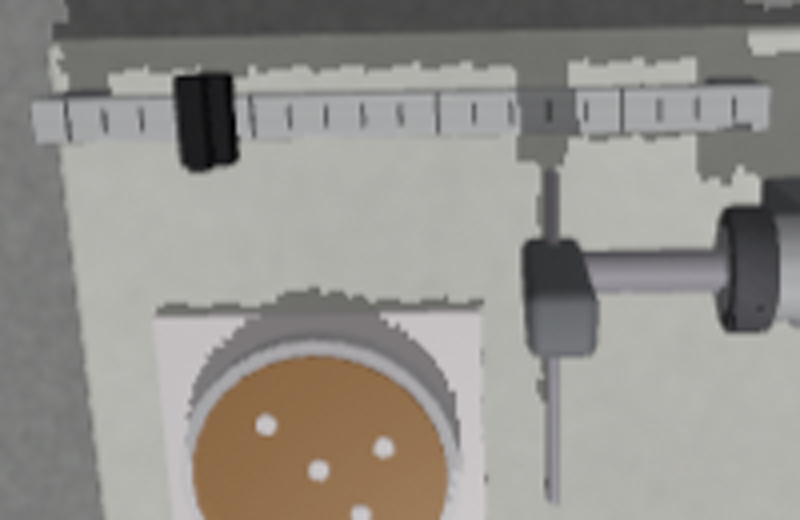

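```bash
python3 - <<'E' | tail -3
from fit import *
s=state(); p=r2.x; print(p)
g=np.array(w(p,[-.0473,.03,.098])); d=g-s['tool_pos']; q=s['tool_rot']
R=Ro.from_quat([q[1],q[2],q[3],q[0]]).as_matrix()
print(g,'tool delta mm',R.T@d*1000); print('pull tool dir', R.T@np.array([-np.cos(p[2]),-np.sin(p[2]),0]))
E
```

```text
[ 0.60003789 -0.18618017 -0.1585586  -0.04595706]
[ 0.55806808 -0.14908806  0.098     ] tool delta mm [  2.26851874  14.55467117 163.83957117]
pull tool dir [-1.09300971e-02 -9.99940240e-01  2.21689925e-04]
```

```bash
python3 -m crank '[{"angular":[0,0,-0.1],"delta_pos":[0.08,0.48,0.7],"gripper":0.5},{"angular":[0,0,0],"delta_pos":[0,0,0.8],"gripper":0.5},{"angular":[0,0,0],"delta_pos":[0,0,0.8],"gripper":0.5},{"angular":[0,0,0],"delta_pos":[0,0,0.8],"gripper":0.5},{"angular":[0,0,0],"delta_pos":[0,0,0.8],"gripper":0.5},{"angular":[0,0,0],"delta_pos":[0,0,0],"gripper":0.5}]'; python3 - <<'E' | tail -4
from fit import *
s=state();c=cam('wrist');snap('wrist','w10.png');p=r2.x
print(s['time'],s['tool_pos'],s['tool_rot'])
for q in ([-.0473,.03,.115],[-.138,.07,.059],[0,.03,.077]): print(np.round(proj(c,w(p,q))))
E
```

```text
time: 14.9
tool_pos: [0.5564, -0.1476, 0.1426]
tool_rot: [-0.002, 0.761, 0.649, -0.001]
contact_force: [-0.0, -0.5, 0.5]
gripper_width: 0.505
14.9 [ 0.55636003 -0.14763508  0.14256002] [-0.00233078  0.76098884  0.64875997 -0.00102737]
[324. 261.]
[187. 168.]
[396. 234.]
```

View pics/w10.png

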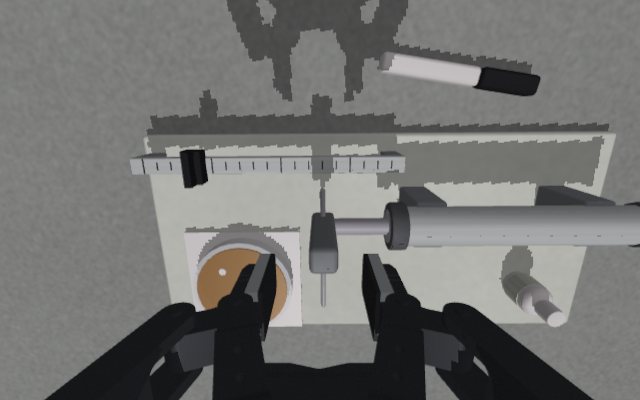

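```bash
python3 -m crank '[{"angular":[0,0,0],"delta_pos":[-0.03,0.06,0.75],"gripper":0.5},{"angular":[0,0,0],"delta_pos":[0,0,0.72],"gripper":0.5},{"angular":[0,0,0],"delta_pos":[0,0,0],"gripper":0.5},{"angular":[0,0,0],"delta_pos":[0,0,0],"gripper":0.3},{"angular":[0,0,0],"delta_pos":[0,0,0],"gripper":0},{"angular":[0,0,0],"delta_pos":[0,0,0],"gripper":0},{"angular":[0,0,0],"delta_pos":[0,0,0],"gripper":0}]'; python3 - <<'E' | tail -4
from fit import *
s=state();c=cam('wrist');snap('wrist','w11.png');p=r2.x
print(s['time'],s['tool_pos'],s['tool_rot'])
for q in ([-.0473,.03,.115],[-.138,.07,.059],[0,.03,.077]): print(np.round(proj(c,w(p,q))))
E
```

```text
time: 15.82
tool_pos: [0.5584, -0.1501, 0.1032]
tool_rot: [-0.001, 0.761, 0.649, -0.001]
contact_force: [-8.7, 2.1, 8.2]
gripper_width: 0.173
15.825 [ 0.55840657 -0.15014868  0.10318851] [-0.00097651  0.76074665  0.64904716 -0.00116898]
[319. 299.]
[153. 177.]
[409. 258.]
```

View pics/w11.png

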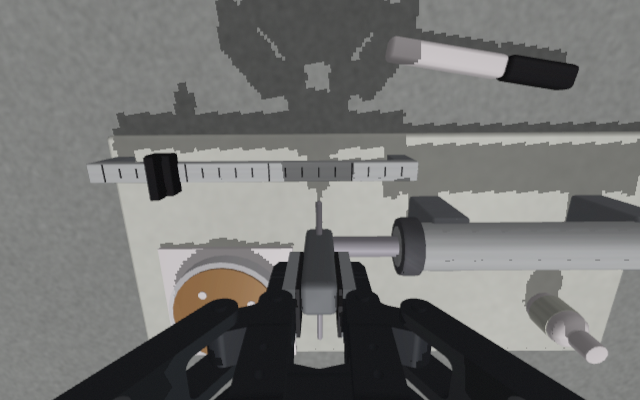

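```bash
python3 -m crank '[{"angular":[0,0,0],"delta_pos":[0,-0.2,0],"gripper":0},{"angular":[0,0,0],"delta_pos":[0,-0.4,0],"gripper":0},{"angular":[0,0,0],"delta_pos":[0,-0.4,0],"gripper":0},{"angular":[0,0,0],"delta_pos":[0,-0.4,0],"gripper":0},{"angular":[0,0,0],"delta_pos":[0,-0.4,0],"gripper":0},{"angular":[0,0,0],"delta_pos":[0,-0.4,0],"gripper":0},{"angular":[0,0,0],"delta_pos":[0,-0.4,0],"gripper":0},{"angular":[0,0,0],"delta_pos":[0,-0.35,0],"gripper":0},{"angular":[0,0,0],"delta_pos":[0,0,0],"gripper":0},{"angular":[0,0,0],"delta_pos":[0,0,0],"gripper":0},{"angular":[0,0,0],"delta_pos":[0,0,0],"gripper":0}]'; python3 - <<'E' | tail -5
from fit import *
s=state();c=cam('wrist');snap('wrist','w12.png');snap('side','s12.png');snap('scene','c12.png');p=r2.x
print(s['time'],s['tool_pos'],s['tool_rot'],s['contact_force'])
d=s['tool_pos'][:2]-p[:2];cc,ss=np.cos(p[2]),np.sin(p[2]);print('tcp local',cc*d[0]+ss*d[1],-ss*d[0]+cc*d[1])
for q in ([-.138,.03,.115],[-.138,.07,.059],[-.138,.07,.04]): print(np.round(proj(c,w(p,q))))
im=cv2.imread('pics/w12.png')[120:350,220:420]; cv2.imwrite('pics/w12z.png',cv2.resize(im,None,fx=2.6,fy=2.6,interpolation=2))
im=cv2.imread('pics/s12.png')[190:320,240:440]; cv2.imwrite('pics/s12z.png',cv2.resize(im,None,fx=4,fy=4,interpolation=2))
E
```

```text
time: 17.25
tool_pos: [0.4743, -0.1374, 0.1032]
tool_rot: [0.004, 0.761, 0.649, 0.002]
contact_force: [7.8, -2.3, -0.9]
gripper_width: 0.177
17.25 [ 0.47431632 -0.13736844  0.10321704] [0.0036117  0.76095013 0.64879808 0.00170528] [ 7.80688885 -2.30157193 -0.86630593]
tcp local -0.13185387444416646 0.028346254981104328
[306. 298.]
[308. 175.]
[309. 169.]
```

View pics/w12z.png

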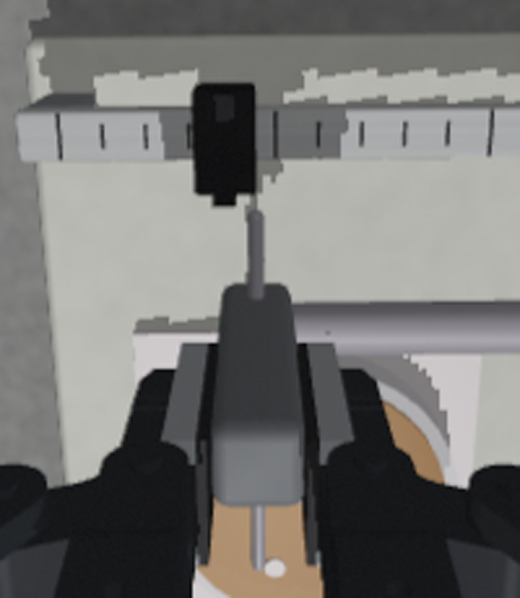

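View pics/s12z.png

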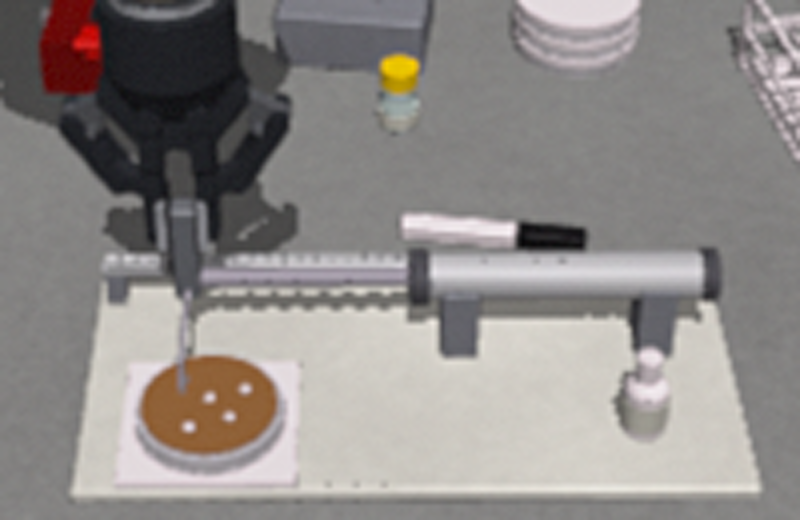

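The clip is about 32 zoomed pixels left of the pointer wire, which is roughly 7 mm. The calibration says 6 mm, so I'll pull a little further.

```bash
python3 -m crank '[{"angular":[0,0,0],"delta_pos":[0,-0.12,0],"gripper":0},{"angular":[0,0,0],"delta_pos":[0,-0.11,0],"gripper":0},{"angular":[0,0,0],"delta_pos":[0,0,0],"gripper":0},{"angular":[0,0,0],"delta_pos":[0,0,0],"gripper":0},{"angular":[0,0,0],"delta_pos":[0,0,0],"gripper":0}]'
cat > chk.py <<'E'
from fit import *
import sys
n=sys.argv[1]
s=state();c=cam('wrist');snap('wrist',n+'.png');snap('side',n+'s.png');p=r2.x
print(s['time'],s['tool_pos'],s['contact_force'])
d=s['tool_pos'][:2]-p[:2];cc,ss=np.cos(p[2]),np.sin(p[2]);print('tcp local',cc*d[0]+ss*d[1],-ss*d[0]+cc*d[1])
for x in (-.143,-.138,-.133): print(x,[np.round((proj(c,w(p,q))-[220,120])*2.6) for q in ([x,.03,.115],[x,.055,.06],[x,.07,.059],[x,.07,.04])])
im=cv2.imread('pics/'+n+'.png')[120:350,220:420]; cv2.imwrite('pics/'+n+'z.png',cv2.resize(im,None,fx=2.6,fy=2.6,interpolation=2))
E
python3 chk.py w13|tail -5
```

```text
time: 18.02
tool_pos: [0.4676, -0.1363, 0.1032]
tool_rot: [0.004, 0.761, 0.649, 0.002]
contact_force: [8.5, -2.8, -1.4]
gripper_width: 0.177
18.025 [ 0.46763784 -0.13633785  0.10323785] [ 8.53241502 -2.84280207 -1.36278702]
tcp local -0.13861118625467808 0.028309472689905395
-0.143 [array([234., 463.]), array([237., 214.]), array([237., 143.]), array([238., 127.])]
-0.138 [array([265., 462.]), array([261., 214.]), array([261., 143.]), array([260., 127.])]
-0.133 [array([297., 462.]), array([284., 214.]), array([285., 143.]), array([281., 127.])]
```

View pics/w13z.png

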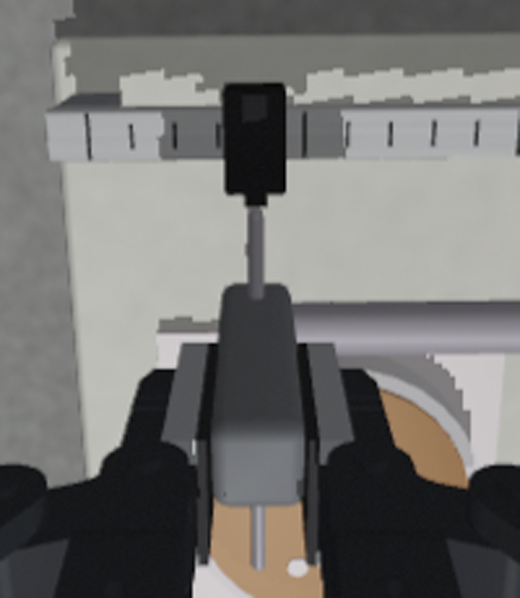

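The pointer wire at x=257 lines up with the fin at 257 and the clip centre at 254, which is under 1 mm apart. Before handing in, I'll check the lever and the bystanders.

```bash
python3 - <<'E' | tail -3
from fit import *
snap('scene','c14.png'); s=state(); print(s['time'],s['joint_vel'].round(4),s['contact_force'])
print(proj(S,w(r.x,[0,0,.126])),proj(D,w(r.x,[0,0,.126])))
a=cv2.imread('pics/c14.png')[110:300,190:420]; b=cv2.imread('pics/w13s.png')[130:320,220:450]
cv2.imwrite('pics/c14z.png',np.hstack([cv2.resize(a,(400,330)),cv2.resize(b,(400,330))]))
E
```

```text
rider local 0.059 [np.float64(-0.135104885000372), np.float64(0.07532905274248153)]
18.175 [-0.0008 -0.0005 -0.0004 -0.0009  0.0013  0.0005] [ 9.32868012 -2.41202004 -0.46442078]
[357.4847274  168.51546731] [327.35008935 161.88957936]
```

View pics/c14z.png

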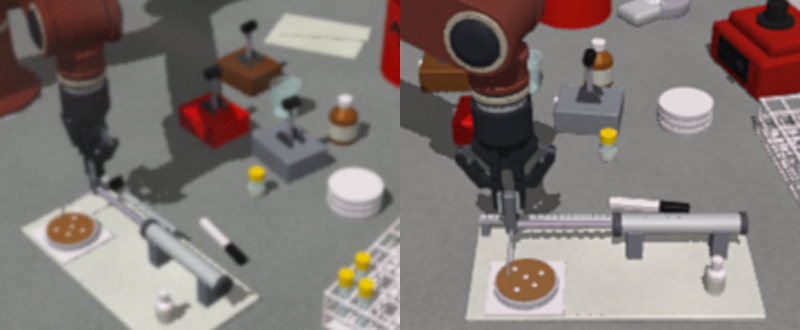

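```bash
python3 -c "
from plant import *
print(job_done(), state()['contact_force'])"
```

```text
the job is handed in; nothing more can be done
the job is handed in; nothing more can be done
```

The lever is straight up, the rod is pulled out level with the rider, and I handed the job in with the gripper still holding it. The clock stood at about 18 s of the 48 s allowed. The hand-in gives no verdict, so the results below are my own checks.

- **Lever:** I pinched the grey dimmer's knob and swung it up. It slipped in the pads, so at first it stood about 0.14 rad short, and I corrected it in two small pushes. After release the wrist view put the knob within 1 px of straight up. The final scene view agreed within 1 px and the side view within about 2 px, which is about 0.05 rad or less.
- **Rod:** I gripped the post across the rod axis and pulled it out about 92 mm. The first pull fell 6–7 mm short, so I pulled a little further. In the last wrist picture the pointer wire is within 1 mm of the rider's fin. The calibrated position put the tool 0.6 mm past the rider.
- **Hold:** The arm was at rest, and the wrist read about 9 N. That matches the spring force expected at this length, so the fingers still held the post.
- **Bystanders:** In the last scene and side pictures they were all standing, with no visible displacement; I compared them by eye and did not measure distances.

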